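Collect the dosing caps in the cap holder

ROBOT

A 6-joint arm with a two-finger parallel gripper is mounted at the origin on the work surface. World frame = base frame: x ahead of the robot, y to its left, z up, the work surface at z = 0. Lengths are in m, angles in degrees, forces in N, time in s.
With the tool pointing down it reaches from about 0.25 to 0.725 m from the base axis. Payload 9.7 kg.
Tool frame: the origin (TCP) lies midway between the tips of the shut fingers; the grasp point (between the pads) lies 19 mm behind it; x points along the fingers, y is the direction in which the jaws open and shut, and the axes are right-handed (so a half turn about x gives the same grasp; the last joint's range is limited). The gripper opens to 85 mm and grips with 20 to 120 N. Pads are 22 mm wide; open, the fingers measure 114 mm over their backs; the gripper's body (76 mm by 85 mm) begins 54 mm behind the grasp point. The pads swing forward as they close: fully open they stand 13 mm farther back than shut.
Start: joints at [65.145, 4.979, 10.078, 95.1, 0, 90], TCP at [0.231, 0.499, 0.198] pointing down, gripper open.
Joint ranges: [-179.16, 179.16], [-48.56, 103.87], [-65.8, 70.77], [-126.05, 130.52], [-82.76, 87.17], [-180, 180]. Speed limits (degrees/s): [127.2, 127.2, 147.25, 180, 180, 180].

INTERFACE

Orientations are given as [roll, pitch, yaw] about the fixed x, y, z axes, in that order (R = Rz(yaw) Ry(pitch) Rx(roll)).
In Python, from workcell import bot, cams gives the robot as it stands.
- The arm moves only by the tool apply_moves, never from a script. Its argument "commands" is a list of rows, each a list of 5 numbers: the shift along the tool's x, y, z in m, then the turn about the tool's x in rad, then the opening, from -1 (shut) to 1 (fully open). In form: [[tx, ty, tz, roll, hand], ...]. A call has 1 to 12 rows; each row is the pose to reach, as a shift and turn from the pose measured when the call began, along the tool's axes at that moment; what a row does not reach only later rows make up. A row lasts 1/10 s, in which the tool goes at most 50 mm and 8.59 degrees, less where a joint would pass 70% of its speed; a pose out of reach is approached as far as the arm can. A call with a gripper value outside its range is refused whole. The fingers move at their own pace and stop on an object; "newtons" is the grip in N (left out, the last holds). Time passes only in rows, so rows that repeat a pose let the fingers close. It gives the time, the measured TCP pose, the force and the opening at its end, in the units of the state.
- bot.get_obs(): the state, without advancing time (a new reading comes with each control period).
- cams.camera(name): name is "side" or "top" or "wrist"; returns a dict with "frame" (400x640x3 uint8, blue, green, red), "depth" (400x640 float32, m along the optical axis (not along the pixel's ray), 0 where there is no reading), "camera_matrix" (3x3 intrinsics, pixels), "R" (3x3) and "t" (3): a world point X has camera coordinates R X + t; the wrist camera has in their place "mount" (4x4, takes a point from camera to tool coordinates, whose origin is the TCP and whose axes are the tool frame's). Camera axes: x right, y down, z forward; pixel columns grow to the right and rows downward; lengths in m; the calibration is good to about 2 mm. The wrist camera is an equidistant fisheye: a pixel r from the principal point sees the ray r / f radians off the axis. A picture is of the moment at which its call begins: read the wrist's pose just before it.
- bot.job_done(): hands the job in, once; it reports no verdict.
Trained networks look in the newest picture that a camera, given by its name, has taken for a name from the list of things; names that differ only in an ending like _2 or _b are one class to them, and where a whole thing is asked for, a point or a joint stands for the part that bears it (a point fixed in the world has none). Each returns a list of dicts, best first, with "confidence" (0 to 1); they miss things now and then, are a little off and sometimes report something else, mostly with a low value. They report only what shows in the picture. A call takes as long as a camera call. They do not tell look-alikes from the thing itself.
- cams.spot_in(name, camera): "rect" ([left, top, right, bottom] in pixels, round what is visible of it).
The state is a dict: "time": time; "q": joint angles; "qd": joint speeds; "joint_efforts": joint torques, N m; "ee_pos": TCP position; "tcp_rot": TCP orientation; "wrist_force": force on the tool from outside, world axes, zero at the start; "torque": the same for the moment, N m; "opening": finger opening in m.
Only numpy, scipy, OpenCV 4.12 (cv2) and the standard library are available. Lean on these libraries where they do the work, as an engineer would, in place of code of your own. Each camera call takes 0.05 s, during which the arm holds its last target. There are 200 camera calls.

TASK

The two laundry bottles are going for refilling, so their loose dosing caps have to be collected, mouth down. First lift the cap off the tall round bottle and set it flat into the seat of the round metal holder; then lift the cap off the short oblong bottle and nest it squarely over the first one, right down onto its step. Lower the caps into place rather than dropping them, leave both bottles standing where they are, and do not disturb the other things on the worktop.

Things in the scene. Friction and masses are not known exactly. Their poses are not given: they have to be found in the camera images.
- tall_cap: Cap on the tall bottle: hollow grey plastic, open mouth down, 30 g, round, 52 mm high, wall 2.5 mm. Ribbed skirt 56 mm outside (51 inside) and 24 mm high, flat step inwards, then a closed dome tapering from 46 to 32 mm diameter. Origin: centre of the mouth, z up. Starts with its origin 190 mm up. Not screwed on: lift 30 mm to clear the spout. Grip the skirt's top 10 mm.
- short_cap: Cap on the short bottle, same shape, size, grip and origin as the tall bottle's cap. Starts with its origin 125 mm above the worktop. Nested over the other cap its lower rim rests on that cap's step: origin 24 mm above the other's origin, about 2.5 mm of play all round.
- tall_bottle: Tall round white plastic bottle, 86 mm diameter, loose, about 0.8 kg; origin at the centre of its underside, z up. A flat round seat (62 mm diameter) for the cap lies 190 mm up on its axis; above it a neck of 45 mm diameter, 14 mm high, and a thin spout 26 mm high, both inside the cap.
- short_bottle: Short oblong white plastic bottle, 120 mm (x) by 78 mm (y), body 100 mm high, loose, about 0.8 kg, with a loop handle reaching to 95 mm on its +x side below 95 mm height; origin at the centre of its underside, z up. Cap seat 125 mm up on the axis; neck and spout as on the tall bottle.
- holder: Low round stand of bare metal, fixed to the worktop: foot 92 mm diameter, 6 mm high; above it 72 mm diameter, with a shallow round seat in the top: 63 mm inside diameter, floor 18 mm above the worktop, rim 26 mm above the worktop. Origin at the centre of its underside, z up.
- holder_seat (a point): Centre of the floor of the holder's seat, 18 mm above the worktop; z up. A seated cap's origin lies here, with about 3.5 mm of play sideways.
- hammer: Yellow plastic hammer lying on the worktop, 240 mm long; bystander. Origin under its middle.
- g_clamp: Steel G-clamp lying flat, about 175 by 100 mm, 16 mm high; bystander. Origin under the middle of its frame.
- honey_jar: Empty open glass honey jar, 72 mm diameter, 95 mm high; bystander. Origin at the centre of its underside.
- mallet: Wooden mallet lying on its side, 290 mm long, head 60 mm high; bystander. Origin under the handle.
- caddy: Black plastic storage caddy, open, 140 by 200 by 100 mm; bystander. Origin at the centre of its underside.
- lint_brush: Wooden-backed brush, 170 by 45 by 36 mm, bristles down; bystander. Origin at the centre of its underside.
Mind the look-alikes: they are no part of the job. Leave any green or yellow look-alike of the tall_cap alone. What is shaped like the short_bottle but blue is not meant.

How it is judged:
By the outcome, as a careful person would: the job done as asked, in the order asked, and still so for the second after the job is handed in, with the robot touching nothing.
It also fails if it takes over 64 s, if anything falls off the work surface, if the arm or the gripper's body presses on something with over 40 N, if the wrist force passes 120 N, or if a joint passes its speed limit or range.

## Working session

There is one attempt and no reset: what is moved stays moved. The work goes in short steps, Python scripts to look and compute and a tool call to move; the robot and the scene stay as the last step left them, time stands still between calls to the robot, and variables do not carry over. Pictures are saved under pics/ and viewed, about 8 in all and at most 12, crops included, and the job is handed in when it is done.

Besides the shell and the picture viewer there is one more tool, called after ">>>" in YAML: its name, and indented under it one key for each argument. apply_moves: Moves the arm, as the interface text tells. Its arguments: {"type":"object","properties":{"commands":{"type":"array"},"newtons":{"type":"number"}},"required":["commands"]}

```bash
mkdir -p pics; ls
cat > h.py <<'E'
import numpy as np, cv2
from workcell import bot, cams
def pts(c):
    d=c["depth"];K=c["camera_matrix"];v,u=np.mgrid[:d.shape[0],:d.shape[1]]
    X=np.stack([(u-K[0,2])/K[0,0]*d,(v-K[1,2])/K[1,1]*d,d],-1)
    W=(X-c["t"])@c["R"]
    W[d<=0]=np.nan
    return W
E
python3 - <<'E'
from h import *
o=bot.get_obs();print(o)
ims=[]
for n in("top","side"):
    c=cams.camera(n);ims.append(c["frame"]);np.savez(n,**c);cv2.imwrite(f"pics/{n}0.png",c["frame"])
    W=pts(c)
    for k in "tall_cap short_cap tall_bottle short_bottle holder".split():
        for r in cams.spot_in(k,n):
            l,t,R,b=map(int,r["rect"]);P=W[t:b,l:R].reshape(-1,3);P=P[~np.isnan(P[:,0])]
            print(n,k,[l,t,R,b],round(r["confidence"],2),W[(t+b)//2,(l+R)//2].round(3),P[:,2].max().round(3) if len(P) else None)
E
```

```text
pics
{'time': 0.0, 'q': array([6.51433490e+01, 5.01205698e+00, 1.00360655e+01, 9.50997858e+01,
       1.37614333e-03, 9.00014362e+01]), 'qd': array([ 0.02760497,  0.07658115,  0.04347465, -0.00160975, -0.05608821,
        0.06526473]), 'joint_efforts': array([ 2.20365691e-03, -5.20372224e+01,  4.64815736e+01,  1.57970935e-02,
        1.13102753e-04,  2.63517830e-05]), 'ee_pos': array([0.2310742 , 0.49881276, 0.19728835]), 'tcp_rot': array([ -91.03896065,   89.92421018, -115.89704875]), 'wrist_force': array([-0.27053757,  0.80729128, -0.10973306]), 'torque': array([0.00492818, 0.06801754, 0.01606254]), 'opening': 0.08549109074971667}
top tall_cap [334, 151, 360, 173] 0.83 [ 0.608 -0.007  0.243] 0.247
top tall_cap [332, 207, 359, 231] 0.79 [ 0.497 -0.014  0.05 ] 0.059
top short_cap [186, 198, 214, 223] 0.65 [0.503 0.312 0.174] 0.182
top tall_bottle [327, 152, 364, 191] 0.87 [ 0.593 -0.004  0.217] 0.247
top tall_bottle [300, 59, 384, 130] 0.74 [0.822 0.    0.005] 0.106
top short_bottle [181, 180, 235, 242] 0.76 [0.502 0.299 0.154] 0.182
top short_bottle [173, 260, 227, 331] 0.63 [0.314 0.311 0.137] 0.158
side tall_cap [327, 202, 341, 225] 0.75 [0.588 0.109 0.035] 0.055
side tall_cap [348, 173, 372, 197] 0.62 [ 0.612 -0.028  0.228] 0.244
side short_cap [347, 176, 370, 199] 0.74 [ 0.606 -0.03   0.224] 0.243
side short_cap [281, 138, 299, 159] 0.65 [0.498 0.298 0.156] 0.179
side short_cap [381, 181, 456, 260] 0.34 [0.802 0.005 0.052] 0.103
side tall_bottle [338, 189, 373, 257] 0.74 [ 0.598 -0.049  0.128] 0.219
side short_bottle [269, 150, 311, 197] 0.77 [0.489 0.267 0.087] 0.152
side short_bottle [205, 147, 254, 203] 0.76 [0.307 0.285 0.096] 0.152
side holder [325, 313, 362, 348] 0.66 [ 0.509 -0.264  0.015] 0.03
```

Run:
```python
import cv2,numpy as np
a=cv2.imread("pics/top0.png");b=cv2.imread("pics/side0.png")
cv2.imwrite("pics/t1.png",cv2.resize(a[40:400,100:560],None,fx=1.7,fy=1.6));cv2.imwrite("pics/s1.png",cv2.resize(b[90:390,160:520],None,fx=2,fy=2))
from h import pts
for n in("top","side"):
    c=np.load(n+".npz");W=pts(c).reshape(-1,3)
    def f(x,y,z0,z1,r=.06):
        m=(np.hypot(W[:,0]-x,W[:,1]-y)<r)&(W[:,2]>z0)&(W[:,2]<z1);P=W[m]
        if len(P)<5: print(n,"few");return
        (cx,cy),R=cv2.minEnclosingCircle(P[:,:2].astype(np.float32));print(n,(z0,z1),len(P),"mean",P.mean(0).round(4),"rng",P.min(0).round(4),P.max(0).round(4),"circ",round(cx,4),round(cy,4),round(R,4))
    f(.607,-.006,.236,.26);f(.607,-.006,.195,.216)
    f(.505,.31,.171,.19);f(.505,.31,.13,.152)
    f(.51,-.27,.022,.05,.07);f(.51,-.27,.013,.022,.07)
```

```text
top (0.236, 0.26) 213 mean [ 0.6159 -0.0092  0.2413] rng [ 0.5986 -0.0262  0.2362] [0.6325 0.0076 0.2474] circ 0.6161 -0.0096 0.0177
top (0.195, 0.216) 206 mean [ 0.6128 -0.0087  0.2118] rng [ 0.5879 -0.0372  0.1963] [0.6435 0.0195 0.216 ] circ 0.6166 -0.0094 0.029
top (0.171, 0.19) 195 mean [0.4983 0.3183 0.1768] rng [0.4824 0.3024 0.1711] [0.5159 0.3349 0.1823] circ 0.4988 0.3179 0.0178
top (0.13, 0.152) 214 mean [0.4975 0.314  0.1461] rng [0.4701 0.2907 0.13  ] [0.5267 0.3482 0.1518] circ 0.4988 0.3194 0.0297
top (0.022, 0.05) 186 mean [ 0.5187 -0.255   0.0265] rng [ 0.4796 -0.2912  0.022 ] [ 0.5763 -0.2209  0.0487] circ 0.5279 -0.2543 0.0489
top (0.013, 0.022) 485 mean [ 0.5145 -0.2562  0.0174] rng [ 0.4798 -0.2932  0.0131] [ 0.575  -0.2203  0.0219] circ 0.5272 -0.2557 0.0484
side (0.236, 0.26) 106 mean [ 0.6169 -0.0145  0.2409] rng [ 0.6008 -0.0291  0.2362] [0.6348 0.0032 0.2443] circ 0.6182 -0.0132 0.0174
side (0.195, 0.216) 221 mean [ 0.6121 -0.0278  0.2075] rng [ 0.59   -0.0429  0.1952] [0.645  0.0077 0.2158] circ 0.6172 -0.014 0.029
side (0.171, 0.19) 58 mean [0.5003 0.3148 0.1757] rng [0.4844 0.3001 0.1713] [0.5173 0.333  0.1788] circ 0.5005 0.3167 0.017
side (0.13, 0.152) 144 mean [0.4975 0.3009 0.1424] rng [0.4721 0.2869 0.1305] [0.5283 0.3376 0.152 ] circ 0.5001 0.3157 0.0301
side (0.022, 0.05) 257 mean [ 0.5301 -0.2607  0.0279] rng [ 0.4811 -0.2927  0.022 ] [ 0.5795 -0.2215  0.0498] circ 0.5311 -0.261 0.0503
side (0.013, 0.022) 614 mean [ 0.5175 -0.2585  0.0179] rng [ 0.4801 -0.2942  0.0131] [ 0.5787 -0.2245  0.022 ] circ 0.5294 -0.2667 0.0497
```

View pics/t1.png

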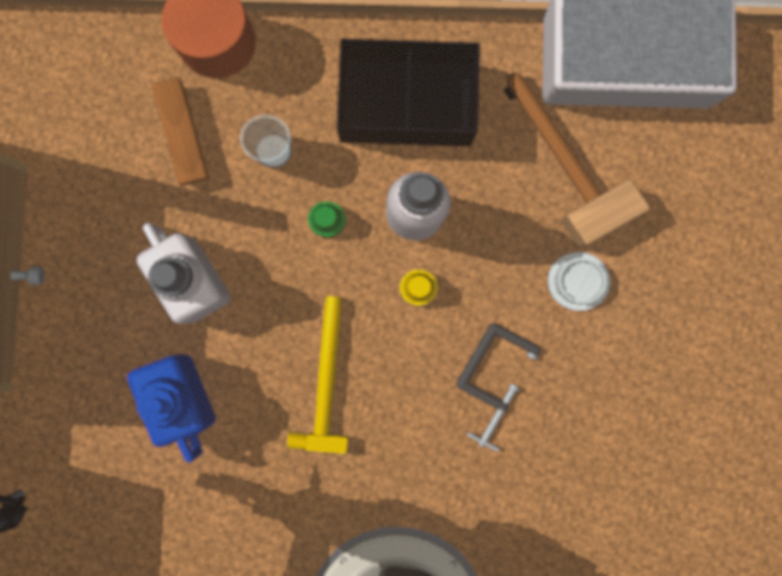

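View pics/s1.png

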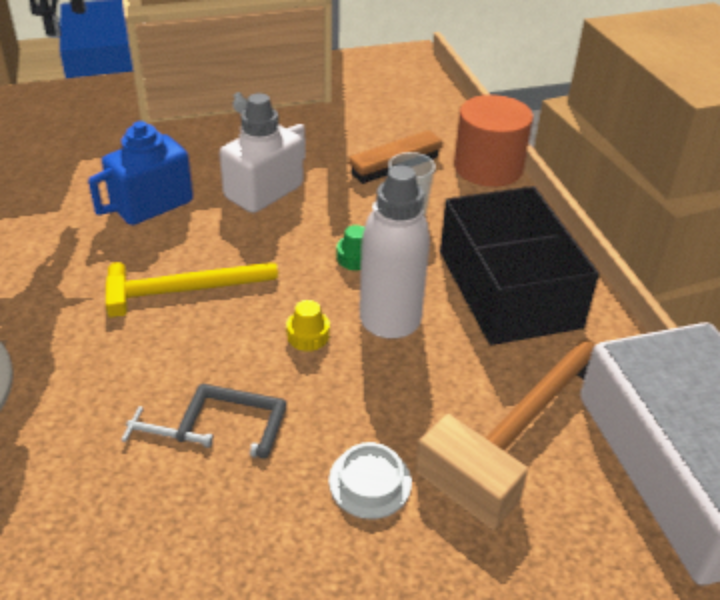

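The top view shows the white tall bottle with its grey cap at (423,195), and the white short bottle with its grey cap at (170,275). The holder is at (580,281), with the mallet head just above it. The green and yellow caps and the blue bottle are look-alikes. The side view agrees.

```bash
cat >> h.py <<'E'
from scipy.spatial.transform import Rotation as Ro
def tool():
    o=bot.get_obs();return o,np.array(o["ee_pos"]),Ro.from_euler("xyz",o["tcp_rot"],degrees=True).as_matrix()
def plan(*goals):
    o,p,R=tool();print("t",o["time"],"p",p.round(4),"y",R[:,1].round(3),"x",R[:,0].round(3),"open",round(o["opening"],4),"F",o["wrist_force"].round(1),"q",o["q"].round(1))
    for g in goals: print(g,"->",(R.T@(np.array(g)-p)).round(4))
def circfit(P,r=None):
    from scipy.optimize import least_squares
    return least_squares(lambda c:np.hypot(P[:,0]-c[0],P[:,1]-c[1])-(r or c[2]),[*P[:,:2].mean(0),.03],loss="soft_l1",f_scale=.001).x
E
python3 - <<'E'
from h import *
for n in("top","side"):
    c=np.load(n+".npz");W=pts(c).reshape(-1,3)
    h=np.array([.5165,-.2565])
    d=np.hypot(*(W[:,:2]-h).T);m=(d<.042)&(W[:,2]>.0235)&(W[:,2]<.03)
    print(n,m.sum(),"rim fit mean r .034",circfit(W[m],.034)[:2],W[m][:,2].mean())
    m=(d<.026);print("floor",np.median(W[m][:,2]))
    m=(d>.04)&(d<.14)&(W[:,2]>.03);P=W[m];print("tall nbrs",P.min(0),P.max(0),d[m].min())
    d=np.hypot(*(W[:,:2]-[.499,.318]).T);m=(d>.06)&(d<.2)&(W[:,2]>.12);print("near short",m.sum(),W[m].min(0) if m.any() else 0,W[m].max(0) if m.any() else 0)
plan([.231,.499,.33],[.616,-.012,.33])
E
```

```text
top 125 rim fit mean r .034 [ 0.51397918 -0.25575969] 0.026126893516893412
floor 0.017548347433481524
tall nbrs [ 0.568019   -0.3424972   0.03023249] [ 0.65607716 -0.22687146  0.06782596] 0.05152213828563311
near short 519 [0.29919483 0.29722937 0.12027238] [0.34800274 0.36034679 0.15803515]
side 170 rim fit mean r .034 [ 0.51612098 -0.25794713] 0.025836488738142725
floor 0.017774385251175865
tall nbrs [ 0.56958161 -0.34538611  0.03014042] [ 0.65611363 -0.23109771  0.06321291] 0.05315989153053716
near short 214 [0.29913222 0.29514301 0.12004564] [0.34992797 0.34743107 0.15227384]
t 0.6 p [0.2312 0.499  0.198 ] y [ 0.42   0.907 -0.   ] x [ 0. -0. -1.] open 0.0854 F [ 0.8 -0.2 -0.8] q [65.1  5.  10.1 95.1 -0.  90. ]
[0.231, 0.499, 0.33] -> [-1.32e-01 -1.00e-04 -1.00e-04]
[0.616, -0.012, 0.33] -> [-0.132 -0.302  0.564]
```

>>> apply_moves:
  commands:
    - [-0.05, 0, 0, 0, 1]
    - [-0.1, 0, 0, 0, 1]
    - [-0.132, 0, 0, 0, 1]
    - [-0.132, -0.025, 0.045, 0, 1]
    - [-0.132, -0.048, 0.09, 0, 1]
    - [-0.132, -0.072, 0.135, 0, 1]
    - [-0.132, -0.096, 0.18, 0, 1]
    - [-0.132, -0.12, 0.225, 0, 1]
    - [-0.132, -0.144, 0.27, 0, 1]
    - [-0.132, -0.168, 0.315, 0, 1]
    - [-0.132, -0.192, 0.36, 0, 1]
    - [-0.132, -0.212, 0.4, 0, 1]
  newtons: 30

```text
time: 1.8
ee_pos: [0.5041, 0.1387, 0.3303]
tcp_rot: [45.0, 90.0, 20.1]
wrist_force: [0.6, 1.3, 0.4]
opening: 0.0853
```

Run:
```python
from h import *
plan([.616,-.012,.33])
```

```text
t 1.8 p [0.5041 0.1387 0.3303] y [0.42  0.907 0.001] x [ 0.001  0.    -1.   ] open 0.0853 F [0.6 1.3 0.4] q [ 15.4   6.7  27.3 110.5   0.   40.2]
[0.616, -0.012, 0.33] -> [ 0.0004 -0.0897  0.1649]
```

>>> apply_moves:
  commands:
    - [0, -0.024, 0.044, 0, 1]
    - [0, -0.048, 0.088, 0, 1]
    - [0, -0.072, 0.132, 0, 1]
    - [0, -0.09, 0.165, 0, 1]
    - [0, -0.09, 0.165, 0, 1]
    - [0, -0.09, 0.165, 0, 1]

```text
time: 2.4
ee_pos: [0.6164, -0.0131, 0.3294]
tcp_rot: [170.7, 89.9, 145.7]
wrist_force: [-0.8, -0.1, 0.4]
opening: 0.0853
```

```bash
cat >> h.py <<'E'
def wpts():
    o,p,R=tool();c=cams.camera("wrist");d=c["depth"];K=c["camera_matrix"];v,u=np.mgrid[:d.shape[0],:d.shape[1]]
    a=(u-K[0,2])/K[0,0];b=(v-K[1,2])/K[1,1];th=np.hypot(a,b)+1e-9
    s=np.tan(th)/th
    X=np.stack([a*s*d,b*s*d,d],-1);M=c["mount"]
    T=X@M[:3,:3].T+M[:3,3];W=T@R.T+p;W[(d<=0)|(th>1.4)]=np.nan;T[(d<=0)|(th>1.4)]=np.nan
    return c,T,W
E
python3 - <<'E'
from h import *
c,T,W=wpts();cv2.imwrite("pics/w1.png",c["frame"]);print(c["mount"].round(3).tolist(),c["camera_matrix"].tolist())
V=W.reshape(-1,3);d=np.hypot(*(V[:,:2]-[.616,-.011]).T)
for z0,z1,r in((.238,.25,.016),(.208,.218,None)):
    m=(d<.04)&(V[:,2]>z0)&(V[:,2]<z1);P=V[m]
    if len(P)>5:print(len(P),P.min(0).round(4),P.max(0).round(4),cv2.minEnclosingCircle(P[:,:2].astype(np.float32)))
print(cams.spot_in("tall_cap","wrist"))
plan([.616,-.012,.2])
E
```

```text
[[0.001, -0.3, 0.954, -0.175], [1.0, 0.0, -0.001, 0.0], [0.0, 0.954, 0.3, -0.077], [0.0, 0.0, 0.0, 1.0]] [[309.70691628693146, 0.0, 318.7539317752883], [0.0, 309.70691628693146, 196.56437781833256], [0.0, 0.0, 1.0]]
1031 [ 0.6017 -0.0275  0.238 ] [0.6341 0.0055 0.2431] ((0.6174383163452148, -0.011226614937186241), 0.0168717373162508)
937 [ 0.589  -0.0404  0.2082] [0.6459 0.0183 0.2179] ((0.6176945567131042, -0.011126789264380932), 0.02954024448990822)
[{'rect': [370.8, 90.0, 407.3, 129.0], 'confidence': 0.9}, {'rect': [268.5, 69.6, 302.3, 102.2], 'confidence': 0.73}, {'rect': [292.1, 152.2, 349.4, 211.0], 'confidence': 0.56}]
t 2.5 p [ 0.6156 -0.0117  0.3308] y [0.42  0.908 0.001] x [ 0.001  0.    -1.   ] open 0.0853 F [-0.   0.5 -0.3] q [ -1.1  21.7  45.6 113.8   0.   23.7]
[0.616, -0.012, 0.2] -> [ 0.1308 -0.0003  0.0004]
```

View pics/w1.png

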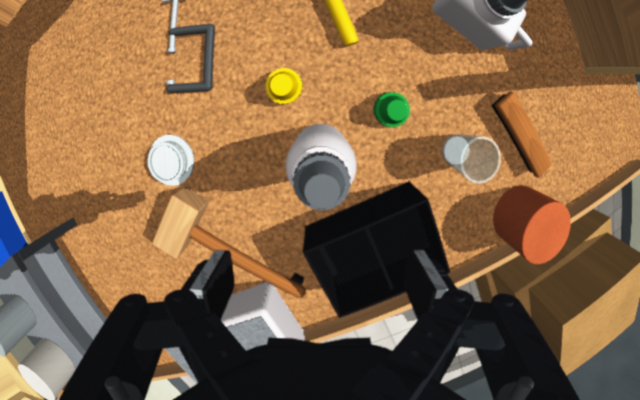

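The wrist view has the tall cap at (321,180), centred between the fingers at x≈320.

>>> apply_moves:
  commands:
    - [0.04, 0.001, 0.0015, 0, 1]
    - [0.08, 0.001, 0.0015, 0, 1]
    - [0.11, 0.001, 0.0015, 0, 1]
    - [0.13, 0.001, 0.0015, 0, 1]
    - [0.13, 0.001, 0.0015, 0, 1]
    - [0.13, 0.001, 0.0015, 0, 1]

```text
time: 3.1
ee_pos: [0.6171, -0.0103, 0.2023]
tcp_rot: [36.8, 89.9, 12.0]
wrist_force: [0.5, 0.0, 0.0]
opening: 0.0854
```

Run:
```python
from h import *
plan([.6175,-.0112,.2])
c=cams.camera("side");W=pts(c)
cv2.imwrite("pics/s2.png",cv2.resize(c["frame"][120:260,290:430],None,fx=4,fy=4,interpolation=2))
```

```text
t 3.1 p [ 0.6171 -0.0103  0.2023] y [0.419 0.908 0.001] x [ 0.002  0.001 -1.   ] open 0.0854 F [0.5 0.  0. ] q [-1.  14.5 21.4 96.8  0.  23.8]
[0.6175, -0.0112, 0.2] -> [ 0.0023 -0.0006  0.0007]
```

View pics/s2.png

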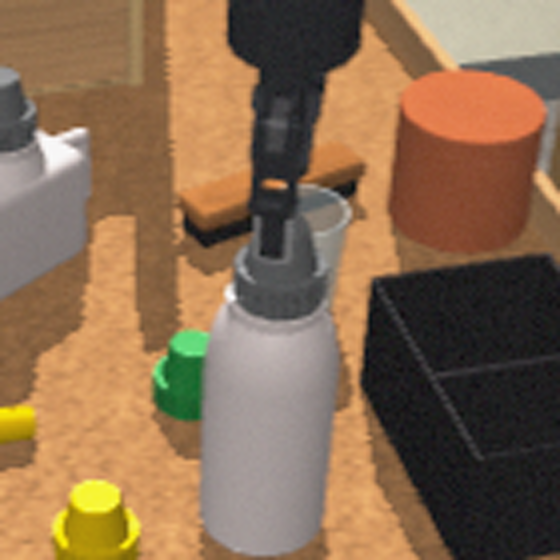

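The near fingertip is at (270,255), beside the cap's skirt and still open. Closing now.

>>> apply_moves:
  commands:
    - [0.002, -0.0006, 0.0005, 0, 1]
    - [0.002, -0.0006, 0.0005, 0, -1]
    - [0.002, -0.0006, 0.0005, 0, -1]
    - [0.002, -0.0006, 0.0005, 0, -1]
    - [0.002, -0.0006, 0.0005, 0, -1]
    - [0.002, -0.0006, 0.0005, 0, -1]
    - [0.002, -0.0006, 0.0005, 0, -1]
    - [0.002, -0.0006, 0.0005, 0, -1]
    - [0.002, -0.0006, 0.0005, 0, -1]
    - [0.002, -0.0006, 0.0005, 0, -1]
  newtons: 30

```text
time: 4.15
ee_pos: [0.618, -0.0113, 0.2013]
tcp_rot: [31.0, 89.8, 6.2]
wrist_force: [0.7, -0.4, 5.7]
opening: 0.0318
```

Run:
```python
from h import *
plan()
a=cams.camera("side")["frame"][120:260,290:430];c,T,W=wpts();b=c["frame"][100:320,180:460]
cv2.imwrite("pics/s3.png",np.hstack([cv2.resize(a,(400,400),interpolation=2),cv2.resize(b,(400,400))]))
```

```text
t 4.15 p [ 0.618  -0.0113  0.2013] y [0.419 0.908 0.002] x [ 0.004  0.    -1.   ] open 0.0318 F [ 0.7 -0.4  5.7] q [-1.1 14.5 21.3 96.5  0.  23.7]
```

View pics/s3.png

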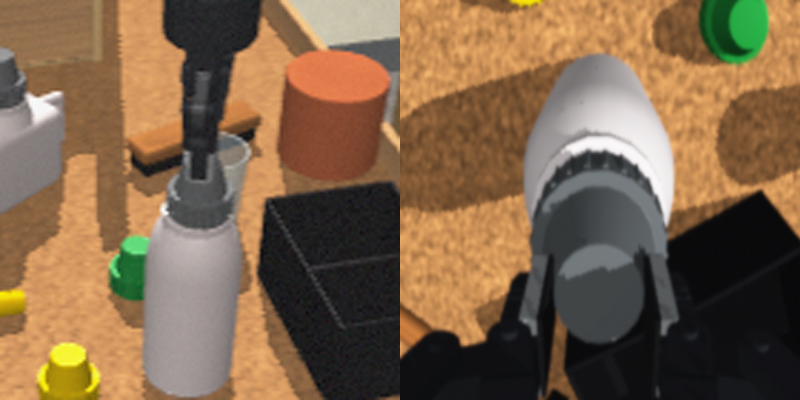

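The fingers have closed on the dome (side tip at about (200,180)), above the skirt. I'll measure the true tip height before regripping.

Run:
```python
from h import *
c,T,W=wpts();f=c["frame"].astype(int)
m=np.abs(T[...,2])<.012
for lo in np.arange(.012,.045,.003):
    for s in(1,-1):
        q=m&(T[...,1]*s>lo)&(T[...,1]*s<lo+.003)
        if q.any(): print(s,round(lo,3),q.sum(),"toolx pct",np.nanpercentile(T[...,0][q],[0,25,50,75,100]).round(3))
V=W.reshape(-1,3);d=np.hypot(*(V[:,:2]-[.6175,-.0112]).T)
top=V[(d<.012)];print("dome top z",np.nanpercentile(top[:,2],[5,50,95]))
c=cams.camera("side");P=pts(c);fr=c["frame"].astype(int).sum(-1)
d=np.hypot(*(P[...,:2]-[.6175,-.0112]).transpose(2,0,1))
q=(fr<120)&(d<.06)&(P[...,2]>.16);print("dark side",P[q][np.argsort(P[q][:,2])[:12]].round(3).tolist())
```

```text
1 0.012 241 toolx pct [-0.107 -0.04  -0.039 -0.038 -0.025]
-1 0.012 245 toolx pct [-0.105 -0.04  -0.039 -0.038 -0.028]
1 0.015 994 toolx pct [-0.09  -0.07  -0.062 -0.046 -0.014]
-1 0.015 957 toolx pct [-0.09  -0.07  -0.062 -0.047 -0.015]
1 0.018 447 toolx pct [-0.091 -0.07  -0.06  -0.043 -0.011]
-1 0.018 444 toolx pct [-0.091 -0.07  -0.059 -0.043 -0.011]
1 0.021 430 toolx pct [-0.131 -0.125 -0.069 -0.041 -0.01 ]
-1 0.021 434 toolx pct [-0.131 -0.125 -0.069 -0.043 -0.01 ]
1 0.024 702 toolx pct [-0.131 -0.125 -0.118 -0.052  0.013]
-1 0.024 739 toolx pct [-0.132 -0.125 -0.117 -0.051  0.013]
1 0.027 510 toolx pct [-0.132 -0.128 -0.122 -0.057  0.029]
-1 0.027 542 toolx pct [-0.132 -0.128 -0.12  -0.052  0.028]
1 0.03 465 toolx pct [-0.132 -0.128 -0.087 -0.083  0.033]
-1 0.03 446 toolx pct [-0.133 -0.128 -0.087 -0.083  0.031]
1 0.033 593 toolx pct [-0.133 -0.088 -0.087 -0.081  0.037]
-1 0.033 580 toolx pct [-0.133 -0.088 -0.087 -0.081  0.037]
1 0.036 633 toolx pct [-0.132 -0.09  -0.089 -0.087  0.049]
-1 0.036 643 toolx pct [-0.132 -0.09  -0.089 -0.087  0.05 ]
1 0.039 647 toolx pct [-0.123 -0.097 -0.093 -0.09   0.056]
-1 0.039 644 toolx pct [-0.13  -0.097 -0.093 -0.09   0.058]
1 0.042 1478 toolx pct [-0.131 -0.121 -0.105 -0.101  0.202]
-1 0.042 1448 toolx pct [-0.131 -0.121 -0.105 -0.101  0.062]
dome top z [0.24026544 0.30973775 0.32831398]
dark side [[0.608, -0.036, 0.243], [0.601, -0.036, 0.247], [0.609, -0.039, 0.247], [0.607, -0.039, 0.248], [0.601, -0.034, 0.248], [0.607, -0.037, 0.249], [0.601, -0.034, 0.251], [0.603, -0.036, 0.252], [0.601, -0.032, 0.253], [0.605, -0.036, 0.255], [0.607, -0.037, 0.255], [0.605, -0.036, 0.26]]
```

Run:
```python
from h import *
c,T,W=wpts()
for v in range(222,290,6):
    print(v,[(u,*(T[v,u]*1000).round(0).astype(int)) if not np.isnan(T[v,u,0]) else u for u in range(262,296,4)])
```

```text
222 [(262, np.int64(203), np.int64(-76), np.int64(78)), (266, np.int64(203), np.int64(-70), np.int64(77)), (270, np.int64(203), np.int64(-65), np.int64(77)), (274, np.int64(-10), np.int64(-26), np.int64(-10)), (278, np.int64(-11), np.int64(-24), np.int64(-10)), (282, np.int64(-11), np.int64(-21), np.int64(-10)), (286, np.int64(-14), np.int64(-19), np.int64(-11)), (290, np.int64(-19), np.int64(-16), np.int64(-13)), (294, np.int64(-23), np.int64(-13), np.int64(-15))]
228 [(262, np.int64(203), np.int64(-76), np.int64(86)), (266, np.int64(202), np.int64(-71), np.int64(86)), (270, np.int64(202), np.int64(-65), np.int64(86)), (274, np.int64(-12), np.int64(-26), np.int64(-7)), (278, np.int64(-11), np.int64(-24), np.int64(-6)), (282, np.int64(-14), np.int64(-21), np.int64(-8)), (286, np.int64(-19), np.int64(-18), np.int64(-10)), (290, np.int64(-24), np.int64(-15), np.int64(-12)), (294, np.int64(-26), np.int64(-13), np.int64(-13))]
234 [(262, np.int64(202), np.int64(-77), np.int64(95)), (266, np.int64(201), np.int64(-71), np.int64(94)), (270, np.int64(203), np.int64(-66), np.int64(95)), (274,
[... 3815 characters left out ...]
.int64(-16), np.int64(-8)), (282, np.int64(-65), np.int64(-16), np.int64(-4)), (286, np.int64(-48), np.int64(-16), np.int64(6)), (290, np.int64(203), np.int64(-42), np.int64(172)), (294, np.int64(201), np.int64(-36), np.int64(170))]
288 [(262, np.int64(-81), np.int64(-21), np.int64(-12)), (266, np.int64(-82), np.int64(-19), np.int64(-13)), (270, np.int64(-80), np.int64(-18), np.int64(-12)), (274, np.int64(-74), np.int64(-18), np.int64(-7)), (278, np.int64(-71), np.int64(-16), np.int64(-6)), (282, np.int64(-65), np.int64(-16), np.int64(-1)), (286, np.int64(-49), np.int64(-16), np.int64(9)), (290, np.int64(202), np.int64(-42), np.int64(182)), (294, np.int64(203), np.int64(-37), np.int64(182))]
```

The wrist depth shows the real fingertips about 37 mm behind the reported TCP, with the tips at tool x ≈ -0.038. The stated tool length is therefore off by about 37 mm, and I'll use the measured value. Reopening, then descending a further 39 mm.

>>> apply_moves:
  commands:
    - [0, 0, 0, 0, 1]
    - [0, 0, 0, 0, 1]
    - [0, 0, 0, 0, 1]
    - [0, 0, 0, 0, 1]
    - [0, 0, 0, 0, 1]
    - [0, 0, 0, 0, 1]
    - [0, 0, 0, 0, 1]
    - [0, 0, 0, 0, 1]

```text
time: 5.2
ee_pos: [0.618, -0.0113, 0.2013]
tcp_rot: [31.0, 89.7, 6.3]
wrist_force: [0.4, 0.3, -0.3]
opening: 0.0851
```

```bash
cat >> h.py <<'E'
def capfit(c,T,W,xy,zo):
    V=W.reshape(-1,3);d=np.hypot(*(V[:,:2]-xy).T)
    P=V[(d<.03)&(V[:,2]>zo+.049)&(V[:,2]<zo+.056)&(d<.02)]
    print("cap top",len(P),cv2.minEnclosingCircle(P[:,:2].astype(np.float32)) if len(P) else None,"z",np.median(P[:,2]) if len(P) else None)
def tips(T):
    for s in(1,-1):
        q=(np.abs(T[...,2])<.013)&(T[...,1]*s>.012)&(T[...,1]*s<.06)&(T[...,0]>-.075)&(T[...,0]<-.03)
        print("tips",s,np.nanpercentile(T[...,0][q],[90,98,99.5]).round(4) if q.any() else None)
E
python3 - <<'E'
from h import *
c,T,W=wpts();capfit(c,T,W,[.6175,-.0112],.19);tips(T);plan([.6175,-.0112,.162])
E
```

```text
cap top 2868 ((0.6175591945648193, -0.011341601610183716), 0.016778651624917984) z 0.2408958253634543
tips 1 [-0.0391 -0.0319 -0.0305]
tips -1 [-0.0391 -0.0318 -0.0304]
t 5.25 p [ 0.618  -0.0113  0.2013] y [0.419 0.908 0.002] x [ 0.004  0.    -1.   ] open 0.0853 F [ 0.4  0.  -1.5] q [-1.1 14.5 21.3 96.5  0.  23.7]
[0.6175, -0.0112, 0.162] -> [ 0.0393 -0.0002 -0.0007]
```

>>> apply_moves:
  commands:
    - [0.02, 0, -0.0005, 0, 1]
    - [0.036, 0, -0.0005, 0, 1]
    - [0.039, 0, -0.0005, 0, 1]
    - [0.039, 0, -0.0005, 0, 1]
    - [0.039, 0, -0.0005, 0, -1]
    - [0.039, 0, -0.0005, 0, -1]
    - [0.039, 0, -0.0005, 0, -1]
    - [0.039, 0, -0.0005, 0, -1]
    - [0.039, 0, -0.0005, 0, -1]
    - [0.039, 0, -0.0005, 0, -1]
    - [0.039, 0, -0.0005, 0, -1]
  newtons: 30

```text
time: 6.35
ee_pos: [0.6183, -0.0111, 0.1637]
tcp_rot: [27.5, 89.6, 2.8]
wrist_force: [0.1, -0.4, 6.2]
opening: 0.0548
```

Run:
```python
from h import *
c,T,W=wpts();capfit(c,T,W,[.6175,-.0112],.19);plan()
m=(np.abs(T[...,2]+.008)<.005)
for lo in(.028,.031,.034):
  q=m&(np.abs(T[...,1])>lo)&(np.abs(T[...,1])<lo+.003)&(T[...,0]<.0);print(lo,np.sort(T[...,0][q])[-8:].round(3))
```

```text
cap top 4157 ((0.6180133819580078, -0.0110737644135952), 0.016891982406377792) z 0.24089142752005105
t 6.4 p [ 0.6183 -0.0111  0.1637] y [0.419 0.908 0.003] x [ 0.007  0.    -1.   ] open 0.0549 F [-0.8 -0.4  5.9] q [-1.  13.6 16.  92.   0.  23.7]
0.028 [-0.009 -0.009 -0.009 -0.008 -0.008 -0.008 -0.007 -0.006]
0.031 [-0.005 -0.005 -0.004 -0.004 -0.004 -0.004 -0.004 -0.003]
0.034 [-0.001 -0.001 -0.001 -0.    -0.    -0.    -0.    -0.   ]
```

>>> apply_moves:
  commands:
    - [-0.01, 0, 0, 0, -1]
    - [-0.02, 0, 0, 0, -1]
    - [-0.035, 0, 0, 0, -1]
    - [-0.055, 0, 0, 0, -1]
    - [-0.075, 0, 0, 0, -1]
    - [-0.075, 0, 0, 0, -1]
    - [-0.075, 0, 0, 0, -1]

```text
time: 7.1
ee_pos: [0.6181, -0.0112, 0.239]
tcp_rot: [27.7, 89.6, 2.9]
wrist_force: [-0.2, 0.3, -1.3]
opening: 0.0545
```

Run:
```python
from h import *
c,T,W=wpts();o,p,R=tool();capfit(c,T,W,p[:2],p[2]+.0264)
q=(np.abs(T[...,2])<.03)&(np.abs(T[...,1])<.02)
V=T[q];P=V[(V[:,0]<-.07)&(V[:,0]>-.09)&(np.hypot(V[:,1],V[:,2])<.02)]
print("dome top in tool",len(P),P.min(0),P.max(0),cv2.minEnclosingCircle(P[:,1:].astype(np.float32)))
V=W.reshape(-1,3);d=np.hypot(*(V[:,:2]-[.515,-.257]).T);m=(d<.042)&(V[:,2]>.021)&(V[:,2]<.031);print("holder",m.sum(),circfit(V[m],.034))
plan([.515,-.257,p[2]])
```

```text
cap top 4277 ((0.6178041696548462, -0.01106823980808258), 0.017191141843795776) z 0.31609343614225566
dome top in tool 5050 [-0.0790135  -0.01716985 -0.01784163] [-0.07000067  0.01778086  0.01712951] ((0.00021047158224973828, -0.0004776048881467432), 0.017860809341073036)
holder 437 [ 0.51593706 -0.25745341  0.03      ]
t 7.15 p [ 0.6178 -0.0111  0.2381] y [0.419 0.908 0.003] x [ 0.006  0.    -1.   ] open 0.0545 F [-0.9 -0.8 -0.1] q [ -1.   15.6  26.8 100.8   0.   23.7]
[0.515, -0.257, np.float64(0.23811659202578092)] -> [-0.0007 -0.2663  0.0097]
```

>>> apply_moves:
  commands:
    - [0, -0.03, 0.001, 0, -1]
    - [0, -0.07, 0.003, 0, -1]
    - [0, -0.11, 0.0045, 0, -1]
    - [0, -0.15, 0.006, 0, -1]
    - [0, -0.19, 0.0075, 0, -1]
    - [0, -0.22, 0.0085, 0, -1]
    - [0, -0.245, 0.01, 0, -1]
    - [0, -0.26, 0.0105, 0, -1]
    - [0, -0.266, 0.0105, 0, -1]
    - [0, -0.266, 0.0105, 0, -1]
    - [0, -0.266, 0.0105, 0, -1]

```text
time: 8.25
ee_pos: [0.5162, -0.2563, 0.2372]
tcp_rot: [32.5, 89.7, 7.7]
wrist_force: [0.8, 0.6, -0.1]
opening: 0.0548
```

```bash
cat >> h.py <<'E'
def holder(W):
    V=W.reshape(-1,3);d=np.hypot(*(V[:,:2]-[.516,-.257]).T);m=(d<.042)&(d>.028)&(V[:,2]>.022)&(V[:,2]<.030);print("holder",m.sum(),circfit(V[m],.034)[:2],V[m].min(0).round(4),V[m].max(0).round(4))
    m=(d<.05)&(V[:,2]>.002)&(V[:,2]<.010)&(d>.037);print("foot",m.sum(),V[m].min(0).round(4),V[m].max(0).round(4))
E
python3 - <<'E'
from h import *
c,T,W=wpts();holder(W);o,p,R=tool();capfit(c,T,W,p[:2],p[2]+.0264);plan([.516,-.257,-.007])
cv2.imwrite("pics/w4.png",c["frame"])
E
```

```text
holder 553 [ 0.51567331 -0.25832704] [ 0.4804 -0.2945  0.022 ] [ 0.5516 -0.2236  0.0272]
foot 1026 [ 0.47   -0.3041  0.0022] [ 0.5616 -0.2125  0.0073]
cap top 4115 ((0.5156731009483337, -0.256572961807251), 0.016854368150234222) z 0.31438350926383957
t 8.3 p [ 0.5163 -0.2562  0.2373] y [0.418 0.908 0.003] x [ 0.006  0.001 -1.   ] open 0.0546 F [0.2 0.4 0.2] q [-26.5   9.5  19.5  99.7   0.2  -1.8]
[0.516, -0.257, -0.007] -> [ 0.2443 -0.0016 -0.0012]
```

View pics/w4.png

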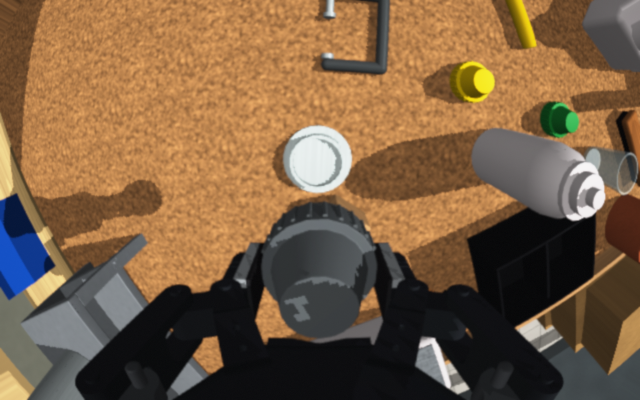

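The wrist view shows the cap held level, with the holder at (317,158). Tall bottle spout is exposed and the bottle is still standing. Lowering to about 20 mm above the seat.

>>> apply_moves:
  commands:
    - [0.03, -0.001, 0, 0, -1]
    - [0.07, -0.0015, -0.0005, 0, -1]
    - [0.11, -0.002, -0.0005, 0, -1]
    - [0.15, -0.0025, -0.0008, 0, -1]
    - [0.185, -0.0025, -0.0008, 0, -1]
    - [0.21, -0.0025, -0.0008, 0, -1]
    - [0.222, -0.0025, -0.0008, 0, -1]
    - [0.225, -0.0025, -0.0008, 0, -1]
    - [0.225, -0.0025, -0.0008, 0, -1]
    - [0.225, -0.0025, -0.0008, 0, -1]

```text
time: 9.3
ee_pos: [0.5169, -0.2582, 0.014]
tcp_rot: [22.4, 89.5, -2.3]
wrist_force: [0.7, -0.8, 0.5]
opening: 0.0548
```

Run:
```python
from h import *
c,T,W=wpts();holder(W);o,p,R=tool();capfit(c,T,W,p[:2],p[2]+.0264);plan([.516,-.258,-.008])
a=c["frame"][120:320,200:440];b=cams.camera("side");f=b["frame"][250:370,280:410]
cv2.imwrite("pics/w5.png",np.hstack([cv2.resize(a,(400,380)),cv2.resize(f,(400,380),interpolation=2)]))
```

```text
holder 1410 [ 0.51646151 -0.25838084] [ 0.4803 -0.2913  0.022 ] [ 0.5342 -0.2228  0.0267]
foot 3074 [ 0.4699 -0.3031  0.002 ] [ 0.546  -0.2124  0.0073]
cap top 4133 ((0.5163039565086365, -0.25815752148628235), 0.01696082204580307) z 0.09113959077960437
t 9.35 p [ 0.5169 -0.2583  0.014 ] y [0.418 0.908 0.003] x [ 0.008 -0.    -1.   ] open 0.0545 F [ 0.4 -0.3  0.1] q [-26.7   8.7  -6.2  74.6   0.2  -2. ]
[0.516, -0.258, -0.008] -> [ 0.0219 -0.0002 -0.0011]
```

View pics/w5.png

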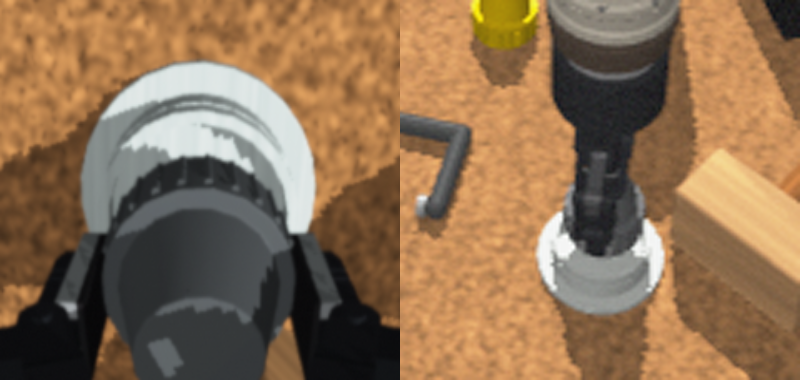

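The wrist crop shows the cap centred over the seat, and in the side crop it clears the mallet. Lowering slowly.

>>> apply_moves:
  commands:
    - [0.006, 0, -0.0003, 0, -1]
    - [0.012, 0, -0.0004, 0, -1]
    - [0.016, 0, -0.0004, 0, -1]
    - [0.018, 0, -0.0005, 0, -1]
    - [0.0195, 0, -0.0005, 0, -1]
    - [0.0205, 0, -0.0005, 0, -1]
    - [0.0215, 0, -0.0005, 0, -1]
    - [0.022, 0, -0.0005, 0, -1]
    - [0.022, 0, -0.0005, 0, -1]

```text
time: 10.3
ee_pos: [0.5165, -0.2581, -0.0082]
tcp_rot: [22.2, 89.5, -2.5]
wrist_force: [0.0, -0.3, 0.1]
opening: 0.0546
```

Run:
```python
from h import *
c,T,W=wpts();o,p,R=tool();capfit(c,T,W,p[:2],.018);plan()
```

```text
cap top 4172 ((0.5161765217781067, -0.25797930359840393), 0.017108269035816193) z 0.06898627885718404
t 10.35 p [ 0.5165 -0.2581 -0.0081] y [0.418 0.908 0.003] x [ 0.008 -0.    -1.   ] open 0.0548 F [-0.3  0.2 -0.5] q [-26.7   9.3  -8.   72.2   0.2  -1.9]
```

>>> apply_moves:
  commands:
    - [0.0005, 0, 0, 0, -1]
    - [0.001, 0, 0, 0, -1]
    - [0.001, 0, 0, 0, -1]

```text
time: 10.65
ee_pos: [0.5166, -0.2582, -0.0083]
tcp_rot: [20.6, 89.5, -4.1]
wrist_force: [-3.2, 1.6, 6.3]
opening: 0.0544
```

It has contacted the seat at the expected height (6 N). Releasing.

>>> apply_moves:
  commands:
    - [0, 0, 0, 0, 1]
    - [0, 0, 0, 0, 1]
    - [0, 0, 0, 0, 1]
    - [0, 0, 0, 0, 1]
    - [0, 0, 0, 0, 1]
    - [0, 0, 0, 0, 1]
    - [-0.02, 0, 0, 0, 1]
    - [-0.05, 0, 0, 0, 1]
    - [-0.09, 0, 0, 0, 1]
    - [-0.13, 0, 0, 0, 1]
    - [-0.13, 0, 0, 0, 1]

```text
time: 11.75
ee_pos: [0.5177, -0.2592, 0.1278]
tcp_rot: [9.6, 89.0, -15.1]
wrist_force: [0.4, -0.1, -0.2]
opening: 0.0856
```

Run:
```python
from h import *
c,T,W=wpts();capfit(c,T,W,[.516,-.258],.018)
V=W.reshape(-1,3);d=np.hypot(*(V[:,:2]-[.516,-.258]).T);m=(d<.03)&(d>.024)&(V[:,2]>.03);P=V[m];print("step",np.c_[P[:,:2],np.ones(len(P))].shape,np.median(P[:,2]),"planefit",np.linalg.lstsq(np.c_[P[:,:2]-[.516,-.258],np.ones(len(P))],P[:,2],rcond=None)[0])
holder(W);plan([.499,.3175,.3])
c=cams.camera("top");np.savez("top2",**c);W=pts(c).reshape(-1,3)
d=np.hypot(*(W[:,:2]-[.499,.318]).T);P=W[(d<.022)&(W[:,2]>.171)];print("short",cv2.minEnclosingCircle(P[:,:2].astype(np.float32)),P.max(0))
```

```text
cap top 1244 ((0.5163618326187134, -0.2583083510398865), 0.016724843531847) z 0.06883436386634814
step (5188, 3) 0.2543836173388717 planefit [-4.40511698  2.16492507  0.14105607]
holder 820 [ 0.51656437 -0.2583801 ] [ 0.4803 -0.2936  0.022 ] [ 0.5514 -0.2224  0.0296]
foot 1678 [ 0.4696 -0.3041  0.0021] [ 0.5614 -0.2125  0.0073]
t 11.8 p [ 0.5169 -0.2588  0.1248] y [0.418 0.908 0.003] x [ 0.013 -0.003 -1.   ] open 0.0857 F [ 1.1 -0.5 -0.3] q [-26.7   7.1   4.3  86.4   0.2  -2. ]
[0.499, 0.3175, 0.3] -> [-0.1772  0.5166 -0.2548]
short ((0.4981350600719452, 0.3179357647895813), 0.017866099253296852) [0.51589768 0.33473926 0.18376583]
```

The first cap is seated concentrically. Now going to the short bottle, lifting before traversing.

>>> apply_moves:
  commands:
    - [-0.045, 0, 0, 0, 1]
    - [-0.09, 0, 0, 0, 1]
    - [-0.135, 0, 0, 0, 1]
    - [-0.135, 0.04, -0.02, 0, 1]
    - [-0.135, 0.08, -0.04, 0, 1]
    - [-0.135, 0.12, -0.06, 0, 1]
    - [-0.135, 0.16, -0.08, 0, 1]
    - [-0.135, 0.2, -0.099, 0, 1]
    - [-0.135, 0.24, -0.119, 0, 1]
    - [-0.135, 0.28, -0.139, 0, 1]
    - [-0.135, 0.32, -0.158, 0, 1]
    - [-0.135, 0.36, -0.178, 0, 1]

```text
time: 13.05
ee_pos: [0.5027, 0.145, 0.255]
tcp_rot: [9.8, 89.5, -14.9]
wrist_force: [1.0, 0.1, -0.4]
opening: 0.0858
```

Run:
```python
from h import *
plan([.499,.3175,.26])
```

```text
t 13.05 p [0.5027 0.145  0.255 ] y [0.418 0.908 0.001] x [ 0.008 -0.002 -1.   ] open 0.0858 F [ 1.   0.1 -0.4] q [ 16.2   2.5  13.9 101.   -0.3  41. ]
[0.499, 0.3175, 0.26] -> [-0.0054  0.1551 -0.0755]
```

>>> apply_moves:
  commands:
    - [0, 0.04, -0.02, 0, 1]
    - [0, 0.08, -0.04, 0, 1]
    - [0, 0.12, -0.058, 0, 1]
    - [0, 0.145, -0.07, 0, 1]
    - [0, 0.155, -0.0755, 0, 1]
    - [0, 0.155, -0.0755, 0, 1]
    - [0, 0.155, -0.0755, 0, 1]

```text
time: 13.75
ee_pos: [0.499, 0.3165, 0.2539]
tcp_rot: [1.1, 89.5, -23.6]
wrist_force: [0.0, 0.1, -1.1]
opening: 0.0853
```

Run:
```python
from h import *
c,T,W=wpts();capfit(c,T,W,[.499,.3175],.125);plan([.499,.3175,.098])
cv2.imwrite("pics/w6.png",c["frame"])
```

```text
cap top 1078 ((0.4992416799068451, 0.31821268796920776), 0.016903117299079895) z 0.17588713938470638
t 13.8 p [0.4991 0.3162 0.2543] y [0.419 0.908 0.001] x [ 0.008 -0.003 -1.   ] open 0.0852 F [ 0.4 -0.4  0.4] q [ 32.6  12.3  24.7 102.1  -0.4  57.3]
[0.499, 0.3175, 0.098] -> [ 0.1563  0.001  -0.0019]
```

View pics/w6.png

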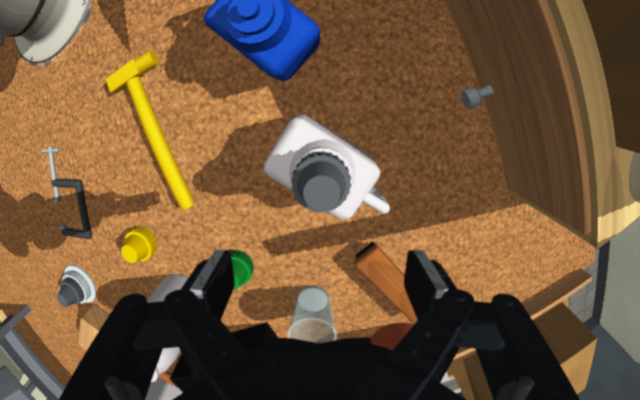

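The wrist view shows the short cap at (322,182), on the white bottle and centred between the jaws. The first cap is in the holder at (75,288).

>>> apply_moves:
  commands:
    - [0.04, 0.0015, -0.0005, 0, 1]
    - [0.075, 0.0017, -0.0012, 0, 1]
    - [0.1, 0.0017, -0.0015, 0, 1]
    - [0.11, 0.0017, -0.0015, 0, 1]
    - [0.11, 0.0017, -0.0015, 0, 1]

```text
time: 14.3
ee_pos: [0.4991, 0.3167, 0.1437]
tcp_rot: [-4.4, 89.6, -29.3]
wrist_force: [0.1, 0.2, -0.2]
opening: 0.0855
```

Run:
```python
from h import *
c,T,W=wpts();capfit(c,T,W,[.499,.318],.125);plan([.4992,.3182,.099])
```

```text
cap top 2654 ((0.49955111742019653, 0.31866297125816345), 0.016785956919193268) z 0.17589889230264455
t 14.35 p [0.4995 0.3173 0.1451] y [0.42  0.908 0.001] x [ 0.008 -0.003 -1.   ] open 0.0856 F [ 0.1  0.6 -0.4] q [32.6  9.6  9.3 89.4 -0.4 57.4]
[0.4992, 0.3182, 0.099] -> [ 0.0461  0.0006 -0.0011]
```

>>> apply_moves:
  commands:
    - [0.02, 0.001, -0.0005, 0, 1]
    - [0.038, 0.001, -0.001, 0, 1]
    - [0.0455, 0.001, -0.001, 0, 1]
    - [0.0455, 0.001, -0.001, 0, 1]
    - [0.0455, 0.001, -0.001, 0, -1]
    - [0.0455, 0.001, -0.001, 0, -1]
    - [0.0455, 0.001, -0.001, 0, -1]
    - [0.0455, 0.001, -0.001, 0, -1]
    - [0.0455, 0.001, -0.001, 0, -1]
    - [0.0455, 0.001, -0.001, 0, -1]
    - [0.0455, 0.001, -0.001, 0, -1]
  newtons: 30

```text
time: 15.45
ee_pos: [0.5001, 0.3188, 0.1014]
tcp_rot: [17.5, 89.4, -7.4]
wrist_force: [-0.5, -0.4, 7.0]
opening: 0.0542
```

Run:
```python
from h import *
c,T,W=wpts();capfit(c,T,W,[.499,.318],.125);plan()
```

```text
cap top 4034 ((0.5000232458114624, 0.3187348246574402), 0.0171501524746418) z 0.17588303939025215
t 15.5 p [0.5001 0.3188 0.1013] y [0.42  0.908 0.003] x [ 0.01  -0.001 -1.   ] open 0.0548 F [-0.3 -0.3  5.8] q [32.7  9.5  4.4 84.4 -0.4 57.5]
```

>>> apply_moves:
  commands:
    - [-0.01, 0, 0, 0, -1]
    - [-0.02, 0, 0, 0, -1]
    - [-0.04, 0, 0, 0, -1]
    - [-0.07, 0, 0, 0, -1]
    - [-0.11, 0, 0, 0, -1]
    - [-0.145, 0, 0, 0, -1]
    - [-0.145, 0, 0, 0, -1]
    - [-0.145, 0, 0, 0, -1]

```text
time: 16.3
ee_pos: [0.499, 0.3194, 0.2477]
tcp_rot: [24.5, 89.3, -0.4]
wrist_force: [-1.1, -0.3, -0.8]
opening: 0.0543
```

Run:
```python
from h import *
c,T,W=wpts();o,p,R=tool();capfit(c,T,W,p[:2],p[2]+.0245);plan([.5165,-.2583,p[2]+.005])
```

```text
cap top 4097 ((0.498760849237442, 0.3190286457538605), 0.017187651246786118) z 0.3221777714030541
t 16.35 p [0.4986 0.3191 0.2463] y [0.42  0.908 0.003] x [ 0.01  -0.001 -1.   ] open 0.0543 F [ 1.5  0.1 -1.1] q [ 32.8  11.9  23.3 100.9  -0.4  57.6]
[0.5165, -0.2583, np.float64(0.2513088475625613)] -> [-0.0041 -0.5165  0.2587]
```

>>> apply_moves:
  commands:
    - [-0.004, -0.03, 0.015, 0, -1]
    - [-0.004, -0.07, 0.035, 0, -1]
    - [-0.004, -0.11, 0.055, 0, -1]
    - [-0.004, -0.15, 0.075, 0, -1]
    - [-0.004, -0.19, 0.095, 0, -1]
    - [-0.004, -0.23, 0.115, 0, -1]
    - [-0.004, -0.27, 0.135, 0, -1]
    - [-0.004, -0.31, 0.155, 0, -1]
    - [-0.004, -0.35, 0.175, 0, -1]
    - [-0.004, -0.39, 0.195, 0, -1]
    - [-0.004, -0.42, 0.21, 0, -1]
    - [-0.004, -0.44, 0.22, 0, -1]

```text
time: 17.55
ee_pos: [0.5127, -0.1748, 0.2495]
tcp_rot: [19.6, 89.5, -5.3]
wrist_force: [0.0, 0.4, 0.2]
opening: 0.0547
```

Run:
```python
from h import *
plan([.5165,-.2583,.25])
```

```text
t 17.55 p [ 0.5127 -0.1748  0.2495] y [0.421 0.907 0.003] x [ 0.008 -0.001 -1.   ] open 0.0547 F [0.  0.4 0.2] q [-1.890e+01  4.800e+00  1.570e+01  1.004e+02  1.000e-01  6.000e+00]
[0.5165, -0.2583, 0.25] -> [-0.0004 -0.0741  0.0386]
```

>>> apply_moves:
  commands:
    - [0, -0.03, 0.015, 0, -1]
    - [0, -0.055, 0.029, 0, -1]
    - [0, -0.07, 0.0366, 0, -1]
    - [0, -0.074, 0.0386, 0, -1]
    - [0, -0.074, 0.0386, 0, -1]
    - [0, -0.074, 0.0386, 0, -1]

```text
time: 18.15
ee_pos: [0.5166, -0.2572, 0.2497]
tcp_rot: [22.0, 89.5, -2.9]
wrist_force: [0.1, 0.3, 0.2]
opening: 0.0544
```

```bash
cat >> h.py <<'E'
def two(goalz):
    c,T,W=wpts();o,p,R=tool();print("upper");capfit(c,T,W,p[:2],p[2]+.0245);print("lower");capfit(c,T,W,[.5163,-.2583],.018);holder(W);plan([.5165,-.2583,goalz]);return c
E
python3 - <<'E'
from h import *
two(.065)
E
```

```text
upper
cap top 3666 ((0.5162627696990967, -0.2572474181652069), 0.016503730788826942) z 0.3242185532050925
lower
cap top 576 ((0.5159428119659424, -0.2583533525466919), 0.017212696373462677) z 0.06889943749326666
holder 477 [ 0.51615129 -0.25849247] [ 0.4806 -0.2935  0.0221] [ 0.5515 -0.2236  0.0292]
foot 989 [ 0.4695 -0.3042  0.002 ] [ 0.5616 -0.2127  0.0077]
t 18.2 p [ 0.5166 -0.2571  0.2498] y [0.42  0.907 0.003] x [ 0.008 -0.001 -1.   ] open 0.0547 F [ 0.1 -0.5 -0.4] q [-26.6   9.9  21.4 101.    0.2  -1.7]
[0.5165, -0.2583, 0.065] -> [ 0.1848 -0.0017 -0.001 ]
```

>>> apply_moves:
  commands:
    - [0.03, -0.0008, -0.0003, 0, -1]
    - [0.07, -0.0012, -0.0005, 0, -1]
    - [0.11, -0.0016, -0.0008, 0, -1]
    - [0.145, -0.0017, -0.001, 0, -1]
    - [0.17, -0.0017, -0.001, 0, -1]
    - [0.185, -0.0017, -0.001, 0, -1]
    - [0.19, -0.0017, -0.001, 0, -1]
    - [0.19, -0.0017, -0.001, 0, -1]
    - [0.19, -0.0017, -0.001, 0, -1]

```text
time: 19.1
ee_pos: [0.5173, -0.2585, 0.0614]
tcp_rot: [16.4, 89.4, -8.5]
wrist_force: [-0.0, 0.2, -0.2]
opening: 0.0543
```

Run:
```python
from h import *
c=two(.0175)
a=c["frame"][120:320,200:440];b=cams.camera("side");f=b["frame"][250:370,280:410]
cv2.imwrite("pics/w7.png",np.hstack([cv2.resize(a,(400,380)),cv2.resize(f,(400,380),interpolation=2)]))
```

```text
upper
cap top 3730 ((0.5171560049057007, -0.25862419605255127), 0.016836173832416534) z 0.13592382867982067
lower
cap top 0 None z None
holder 1049 [ 0.51666665 -0.25839276] [ 0.4803 -0.2929  0.022 ] [ 0.5407 -0.2231  0.0294]
foot 2190 [ 0.4697 -0.304   0.0021] [ 0.5537 -0.2123  0.0074]
t 19.15 p [ 0.5174 -0.2586  0.0615] y [0.42  0.907 0.003] x [ 0.01  -0.002 -1.   ] open 0.0543 F [-0.8 -0.6  0.1] q [-26.7   7.7  -2.   79.7   0.2  -1.8]
[0.5165, -0.2583, 0.0175] -> [ 0.044  -0.0002 -0.0014]
```

View pics/w7.png

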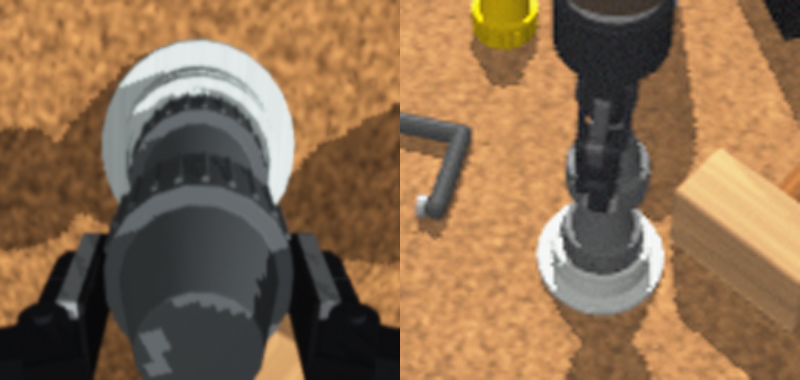

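The crops show the second cap directly above the first, about 1 mm off in x. I'll correct that while lowering.

>>> apply_moves:
  commands:
    - [0.004, 0, -0.0014, 0, -1]
    - [0.012, 0, -0.0015, 0, -1]
    - [0.02, 0, -0.0015, 0, -1]
    - [0.028, 0, -0.0015, 0, -1]
    - [0.034, 0, -0.0016, 0, -1]
    - [0.038, 0, -0.0016, 0, -1]
    - [0.04, 0, -0.0016, 0, -1]
    - [0.0415, 0, -0.0016, 0, -1]
    - [0.042, 0, -0.0016, 0, -1]
    - [0.042, 0, -0.0016, 0, -1]

```text
time: 20.2
ee_pos: [0.5164, -0.2581, 0.0195]
tcp_rot: [15.7, 89.4, -9.2]
wrist_force: [-0.3, 0.0, 0.6]
opening: 0.0543
```

Run:
```python
from h import *
two(.0175)
```

```text
upper
cap top 3730 ((0.5160572528839111, -0.2584482431411743), 0.016834190115332603) z 0.09401984891906284
lower
cap top 7 ((0.4996018707752228, -0.2504163384437561), 0.0074697029776871204) z 0.0736073039843474
holder 1466 [ 0.51668712 -0.25831289] [ 0.4803 -0.2921  0.022 ] [ 0.5359 -0.2226  0.03  ]
foot 2942 [ 0.4698 -0.3034  0.002 ] [ 0.5478 -0.2122  0.0073]
t 20.25 p [ 0.5164 -0.2581  0.0196] y [0.42  0.907 0.003] x [ 0.011 -0.002 -1.   ] open 0.0543 F [-0.3 -0.6 -1.3] q [-26.7   8.4  -6.   75.1   0.2  -1.8]
[0.5165, -0.2583, 0.0175] -> [ 0.0021 -0.0001  0.0001]
```

Cap top is at 0.0940 and should end near 0.093. About 1–2 mm to go.

>>> apply_moves:
  commands:
    - [0.0005, 0, 0, 0, -1]
    - [0.001, 0, 0, 0, -1]
    - [0.0015, 0, 0, 0, -1]
    - [0.0015, 0, 0, 0, -1]

```text
time: 20.65
ee_pos: [0.5165, -0.2582, 0.0184]
tcp_rot: [14.9, 89.4, -9.9]
wrist_force: [-1.4, 1.5, 2.6]
opening: 0.0543
```

>>> apply_moves:
  commands:
    - [0.0005, 0, 0, 0, -1]
    - [0.0008, 0, 0, 0, -1]
    - [0.0008, 0, 0, 0, -1]

```text
time: 20.95
ee_pos: [0.5166, -0.2582, 0.0183]
tcp_rot: [14.1, 89.3, -10.7]
wrist_force: [-2.9, 1.3, 7.2]
opening: 0.0544
```

Run:
```python
from h import *
c,T,W=wpts();capfit(c,T,W,[.5163,-.2583],.042);plan()
```

```text
cap top 4015 ((0.5161327719688416, -0.25833776593208313), 0.016789739951491356) z 0.09285892143981431
t 21.0 p [ 0.5166 -0.2582  0.0183] y [0.42  0.907 0.003] x [ 0.011 -0.002 -1.   ] open 0.0546 F [-2.2  1.2  6.8] q [-26.7   8.4  -6.1  74.9   0.2  -1.8]
```

The top is at 0.0929 (expected 0.093) with firm contact. Releasing and retreating.

>>> apply_moves:
  commands:
    - [0, 0, 0, 0, 1]
    - [0, 0, 0, 0, 1]
    - [0, 0, 0, 0, 1]
    - [0, 0, 0, 0, 1]
    - [0, 0, 0, 0, 1]
    - [0, 0, 0, 0, 1]
    - [-0.02, 0, 0, 0, 1]
    - [-0.05, 0, 0, 0, 1]
    - [-0.09, 0, 0, 0, 1]
    - [-0.13, 0, 0, 0, 1]
    - [-0.15, 0, 0, 0, 1]
    - [-0.15, 0, 0, 0, 1]

```text
time: 22.2
ee_pos: [0.5162, -0.2585, 0.1721]
tcp_rot: [8.9, 89.0, -15.9]
wrist_force: [0.1, -0.4, -0.2]
opening: 0.0852
```

Run:
```python
from h import *
c,T,W=wpts();capfit(c,T,W,[.5163,-.2583],.042);holder(W);plan()
a=c["frame"][80:240,220:420];b=cams.camera("side");f=b["frame"][130:370,200:500]
cv2.imwrite("pics/w8.png",np.hstack([cv2.resize(a,(300,400)),cv2.resize(f,(500,400),interpolation=2)]))
t0=dict(np.load("top.npz"));t1=cams.camera("top");D=np.abs(t1["depth"]-t0["depth"])>.015
n,_,st,ce=cv2.connectedComponentsWithStats(D.astype(np.uint8));print([(s[:4].tolist(),int(s[4])) for s in st[1:] if s[4]>25])
```

```text
cap top 1074 ((0.5162166357040405, -0.2583579123020172), 0.016628557816147804) z 0.0929144920864812
holder 449 [ 0.51666254 -0.25860221] [ 0.4804 -0.2934  0.0223] [ 0.5391 -0.2231  0.0282]
foot 1179 [ 0.4698 -0.3041  0.0022] [ 0.5589 -0.2122  0.0073]
t 22.25 p [ 0.5156 -0.2582  0.1697] y [0.42  0.907 0.003] x [ 0.014 -0.003 -1.   ] open 0.0855 F [-0.4  0.2 -0.4] q [-26.7   7.3   9.4  91.4   0.2  -1.8]
[([386, 145, 228, 255], 28446), ([334, 148, 27, 26], 496), ([187, 200, 26, 26], 461), ([0, 323, 116, 77], 5376), ([253, 375, 64, 25], 897), ([323, 394, 31, 6], 126)]
```

View pics/w8.png

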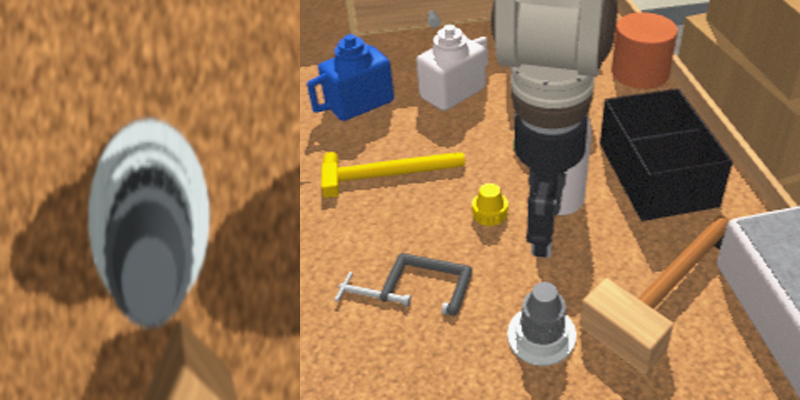

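The caps are nested upright in the holder at (543,320). The top-camera depth changed only at the two removed caps and in the arm's own areas. Handing in.

```bash
python3 -c "
from h import *
print(bot.job_done())"
```

```text
the job is handed in; nothing more can be done
None
```

I set the tall bottle's cap into the holder seat, nested the short bottle's cap over it, and handed the job in at about 22 s of the 64 s allowed.

**Final position:** the upper cap's centre is at (0.516, -0.258), within about 0.5 mm of the holder's centre. Its top is at 0.093 m, where a fully nested cap reads. That allows for the roughly 1 mm low reading the wrist camera gave throughout. Both caps were lowered until I felt contact of about 6–7 N before release, and the gripper is now clear of them.

**Rest of the scene:** comparing top-camera depth before and after, the only changes outside the arm's own areas are the two missing caps. The last side picture shows the short bottle and the nearby bystanders undisturbed. The tall bottle is partly behind the arm there, but it stands in its original place.

**What disagreed:**
- **First grasp failed:** the real fingertips are about 37 mm behind the stated tool point, so the first try closed lightly on the tall cap's dome (about 6 N). I opened again, confirmed the cap had not moved, and used the measured offset from then on.
- **Slight tilt:** the tool leaned by up to about 0.8° during the job. I could not correct this, and it did not affect the fit.

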